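# Set three push locks in job-sheet order

### The arm

A 7-joint arm with a two-finger parallel gripper is mounted at the origin on the work surface. World frame = base frame: x ahead of the robot, y to its left, z up, the work surface at z = 0. Lengths are in m, angles in rad, forces in N, time in s.
With the tool pointing down it reaches from about 0.4 to 0.875 m from the base axis. Payload 6.5 kg.
Tool frame: the origin (TCP) lies at the very end of the fingers, on their centre line; the grasp point (between the pads) lies 19 mm behind it; z points along the fingers, y is the line along which they close (so a half turn about z gives the same grasp; the last joint's range is limited). The gripper opens to 85 mm and grips with 20 to 120 N. Pads are 22 mm wide; open, the fingers measure 114 mm over their backs; the gripper's body (76 mm by 85 mm) begins 54 mm behind the grasp point. The pads swing forward as they close: fully open they stand 13 mm farther back than shut.
Start: joints at [-1.358, 0.536, -0.004, 1.538, 0.003, 1.067, -0.071], TCP at [0.179, 0.625, 0.205] pointing down, gripper open.
Joint ranges: [-2.7, 2.7], [-0.37, 2.16], [-1.27, 1.26], [0.24, 2.4], [-1.31, 4.45], [0.19, 1.91], [-2.76, 2.76]. Speed limits (rad/s): [2.39, 2.39, 3.14, 3.14, 3.14, 3.14, 3.14].

### API

Orientations are given as a 3x3 rotation matrix whose columns are the frame's x, y, z axes.
In Python, from plant import * gives the robot as it stands. The module is installed in compiled form; this text tells all that it offers.
- The arm moves only by the tool step_arm, never from a script. Its argument "deltas" is a list of rows, each a list of 3 entries, a list of its own where there are three numbers: the shift along the tool's x, y, z in mm, then the turn about the tool's z in degrees, then the closure in counts, from 0 (fully open) to 255 (shut). In form: [[[dx, dy, dz], twist, claw], ...]. A call has 1 to 5 rows; each row shifts and turns the commanded pose from where the row before left it, along the tool's axes as they then stand; what a row does not reach is not made up. A row lasts 1/10 s, in which the tool goes at most 50 mm and 8.59 degrees, less where a joint would pass 70% of its speed; a pose out of reach is approached as far as the arm can. A call with a gripper value outside its range is refused whole. The fingers move at their own pace and stop on an object; "squeeze" is the grip in N (left out, the last holds). Time passes only in rows, so rows that do not move let the fingers close. It gives the time, the measured TCP pose, the force, the opening and the grip force at its end, in the units of the state.
- state(): the state, without advancing time (a new reading comes with each control period).
- snapshot(name): name is "scene" or "top"; returns (picture, depth): 400x640x3 uint8, blue, green, red; 400x640 float32, m along the optical axis (not along the pixel's ray), 0 where there is no reading.
- calibration(name): a dict with "vertical_fov" (degrees; the focal length in pixels is half the picture's height over the tangent of half this angle, whatever the lens; pixels are square), "cx", "cy" (the principal point, pixels), "position" and "orientation" of the camera in the world. Camera axes: x right, y down, z forward; pixel columns grow to the right and rows downward; lengths in m; the calibration is good to about 2 mm. A picture is of the moment at which its call begins. calibration takes no time and is no camera call.
- close_job(): hands the job in; it is judged then, once.
Trained networks look in the newest picture that a camera, given by its name, has taken for a name from the list of things; names that differ only in an ending like _2 or _b are one class to them, and where a whole thing is asked for, a point or a joint stands for the part that bears it (a point fixed in the world has none). Each returns a list of dicts, best first, with "score" (0 to 1); they miss things now and then, are a little off and sometimes report something else, mostly with a low value. They report only what shows in the picture. A call takes as long as a camera call. They do not tell look-alikes from the thing itself.
- boxes_of(name, camera): "rect" ([left, top, width, height] in pixels, round what is visible of it).
- silhouettes(name, camera): "region" (400x640 bool, what is visible of it) and "rect" ([left, top, width, height] in pixels, round what is visible of it).
- spot_point(name, camera): "location" ([column, row] in pixels: a listed point, or the origin of a listed thing).
The state is a dict: "clock": time; "joint_pos": joint angles; "qvel": joint speeds; "effort": joint torques, N m; "position": TCP position; "orientation": TCP orientation; "ft_force": force on the tool from outside, world axes, zero at the start; "moment": the same for the moment, N m; "width": finger opening in m; "finger_force": force on a finger pad.
Only numpy, scipy, OpenCV 4.12 (cv2) and the standard library are available. Lean on these libraries where they do the work, as an engineer would, in place of code of your own. Each camera call takes 0.05 s, during which the arm holds its last target. There are 200 camera calls.

### The job

Four showcase push locks stand on the locksmith's bench in loose test blocks, heads out; set three of them for the key test by pressing their heads in gently from above with the closed fingertips, each most of the way in so that it stays in: first the bar-shaped head, then the square one, then the large round one, letting go of each before the next. Leave the small round head out, do not grasp, lift, tip or shove the blocks, leave everything else where it lies, and finish clear of everything.

Things in the scene. Friction and masses are not known exactly. Their poses are not given: they have to be found in the camera images.
- bar_lock: Loose grey-painted test block, 60 x 60 mm and 45 mm high (its upper 8 mm is a black face plate 54 x 42 mm), about 0.5 to 1 kg, standing free on the bench, with a push lock whose steel head is a long narrow bar, 46 mm along the block's x by 16 mm along its y. Origin: centre of the underside; z up.
- bar_top (a point): Centre of the top face of the push head that is a long narrow bar, 46 mm along the block's x by 16 mm along its y; it moves with the head. The head stands 22 mm above its block when fully out, so its top is then 67 mm above the bench.
- bar_head (a joint): How far this head is pressed in, m: 0 fully out, 0.014 fully in (8 mm still showing), where it meets a rubber stop: pressed over 5 N there, the head gives up to 7 mm more at 3 N per mm and springs back (not counted in this value); over 30 N would bruise the lock. It slides straight down, takes about 4 N all the way, and stays where it is left (no spring). It starts between 0 and 2 mm in.
- square_lock: Loose grey-painted test block, 60 x 60 mm and 45 mm high (its upper 8 mm is a black face plate 54 x 42 mm), about 0.5 to 1 kg, standing free on the bench, with a push lock whose steel head is a square, 28 by 28 mm. Origin: centre of the underside; z up.
- square_top (a point): Centre of the top face of the push head that is a square, 28 by 28 mm; it moves with the head. The head stands 22 mm above its block when fully out, so its top is then 67 mm above the bench.
- square_head (a joint): How far this head is pressed in, m: 0 fully out, 0.014 fully in (8 mm still showing), where it meets a rubber stop: pressed over 5 N there, the head gives up to 7 mm more at 3 N per mm and springs back (not counted in this value); over 30 N would bruise the lock. It slides straight down, takes about 4 N all the way, and stays where it is left (no spring). It starts between 0 and 2 mm in.
- big_lock: Loose grey-painted test block, 60 x 60 mm and 45 mm high (its upper 8 mm is a black face plate 54 x 42 mm), about 0.5 to 1 kg, standing free on the bench, with a push lock whose steel head is a large round disc, 34 mm across. Origin: centre of the underside; z up.
- big_top (a point): Centre of the top face of the push head that is a large round disc, 34 mm across; it moves with the head. The head stands 22 mm above its block when fully out, so its top is then 67 mm above the bench.
- big_head (a joint): How far this head is pressed in, m: 0 fully out, 0.014 fully in (8 mm still showing), where it meets a rubber stop: pressed over 5 N there, the head gives up to 7 mm more at 3 N per mm and springs back (not counted in this value); over 30 N would bruise the lock. It slides straight down, takes about 4 N all the way, and stays where it is left (no spring). It starts between 0 and 2 mm in.
- small_lock: Loose grey-painted test block, 60 x 60 mm and 45 mm high (its upper 8 mm is a black face plate 54 x 42 mm), about 0.5 to 1 kg, standing free on the bench, with a push lock whose steel head is a small round pin, 16 mm across. Origin: centre of the underside; z up.
- small_top (a point): Centre of the top face of the push head that is a small round pin, 16 mm across; it moves with the head. The head stands 22 mm above its block when fully out, so its top is then 67 mm above the bench.
- small_head (a joint): How far this head is pressed in, m: 0 fully out, 0.014 fully in (8 mm still showing), where it meets a rubber stop: pressed over 5 N there, the head gives up to 7 mm more at 3 N per mm and springs back (not counted in this value); over 30 N would bruise the lock. It slides straight down, takes about 4 N all the way, and stays where it is left (no spring). It starts between 0 and 2 mm in.
- padlock: Loose brass padlock lying flat, body 50 x 45 x 22 mm, shackle towards its +x. Origin: centre of the body's underside. Bystander.
- cylinder0: Loose brass lock cylinder lying on the bench, 60 mm long along its x, 17 mm wide, 36 mm high. Origin: centre of the underside. Bystander.
- cylinder1: A second such lock cylinder, 60 x 17 x 36 mm. Origin: centre of the underside. Bystander.
- collar: Loose steel ring, 48 mm across, 18 mm high. Origin: centre of the underside. Bystander.
- screwdriver: Loose screwdriver with a black handle, lying along its x, about 0.2 m long. Bystander.
- oil: Loose white oil bottle, 44 mm across, 110 mm high, upright. Origin: centre of the underside. Bystander.
- pin_cup: Loose empty grey cup, 60 mm across the rim, 45 mm high. Origin: centre of the underside. Bystander.
There are look-alikes about, which are no part of the job. Leave any green or orange look-alike of the bar_lock alone.

How it is judged:
On the way, in this order (a step that is already met when the one before it is completed fails the run):
1. the bar-shaped head is pressed in and stays in (value of joint bar_head above 0.008 m and contact force between the fingers and bar_lock below 0.2 N), for 0.1 s.
2. the square head is pressed in and stays in (value of joint square_head above 0.008 m and contact force between the fingers and square_lock below 0.2 N), for 0.1 s.
3. the large round head is pressed in and stays in (value of joint big_head above 0.008 m and contact force between the fingers and big_lock below 0.2 N), for 0.1 s.
At the end, for the whole second after the job is handed in: The bar-shaped, square and large round heads are each more than 8 mm in (of 14), the small round head is less than 4 mm in; all four blocks stand upright (within 0.1 rad), at rest, within 20 mm of where they started, and every bystander is within 30 mm of where it started (value of joint each of bar_head, square_head, big_head above 0.008 m and value of joint small_head below 0.004 m and distance of each of bar_lock, square_lock, big_lock, small_lock from where it was at the start of the episode below 0.02 m and angle between each of bar_lock, square_lock, big_lock, small_lock's own z axis and vertical below 0.1 rad and linear speed of each of bar_lock, square_lock, big_lock, small_lock below 0.02 m/s and distance of each of padlock, cylinder0, cylinder1, collar, screwdriver, oil, pin_cup from where it was at the start of the episode below 0.03 m); the robot touches nothing.
It fails at once if a head is pressed out of order: the square before the bar-shaped one is in, or the large round before the square one is in ((value of joint square_head above 0.004 m and value of joint bar_head below 0.007 m) or (value of joint big_head above 0.004 m and value of joint square_head below 0.007 m)).
It fails at once if the small round head is pressed in (value of joint small_head above 0.004 m).
It fails at once if a lock is pressed hard (over 30 N) (contact force between any of the fingers, the arm and bar_lock above 30 N or contact force between any of the fingers, the arm and square_lock above 30 N or contact force between any of the fingers, the arm and big_lock above 30 N or contact force between any of the fingers, the arm and small_lock above 30 N).
It fails at once if a test block is lifted, tipped or pushed away (height (world z) of any of bar_lock, square_lock, big_lock, small_lock above 0.008 m or distance of any of bar_lock, square_lock, big_lock, small_lock from where it was at the start of the episode above 0.02 m or angle between any of bar_lock, square_lock, big_lock, small_lock's own z axis and vertical above 0.15 rad).
It fails at once if a bystander is moved by more than 30 mm (distance of any of padlock, cylinder0, cylinder1, collar, screwdriver, oil, pin_cup from where it was at the start of the episode above 0.03 m).
It also fails if it takes over 61 s, if anything falls off the work surface, if the arm or the gripper's body presses on something with over 40 N, if the wrist force passes 120 N, or if a joint passes its speed limit or range.

## Working session

There is one attempt and no reset: what is moved stays moved. The work goes in short steps, Python scripts to look and compute and a tool call to move; the robot and the scene stay as the last step left them, time stands still between calls to the robot, and variables do not carry over. Pictures are saved under pics/ and viewed, at most 10 in all, crops included, and the job is handed in when it is done.

Besides the shell and the picture viewer there is one more tool, called after "Emit:" as name(argument=value, ...) on one line, values as JSON. step_arm: Moves the arm, as the interface text tells. Its arguments: {"type":"object","properties":{"deltas":{"type":"array","items":{"type":"array"}},"squeeze":{"type":"number"}},"required":["deltas"]}

```bash
mkdir -p pics; cat > h.py <<'E'
from plant import *
import numpy as np, cv2
def px2w(cam,depth,u,v,z=None):
    c=calibration(cam); f=200/np.tan(np.radians(c["vertical_fov"])/2)
    R=np.array(c["orientation"]);p=np.array(c["position"])
    d=R@np.array([(u-c["cx"])/f,(v-c["cy"])/f,1.0])
    s=depth[int(round(v)),int(round(u))] if z is None else (z-p[2])/d[2]
    return p+s*d
E
python3 - <<'E'
from h import *
for cam in("top","scene"):
    im,d=snapshot(cam); cv2.imwrite(f"pics/{cam}0.png",im); print(cam,calibration(cam))
    for n in("bar_top","square_top","big_top","small_top"):
        for r in spot_point(n,cam):
            u,v=r["location"]; print(n,round(r["score"],2),np.round([u,v]),np.round(px2w(cam,d,u,v),3),np.round(px2w(cam,d,u,v,.066),3))
s=state(); print(s["clock"],s["position"],np.round(s["orientation"],3),s["ft_force"],s["width"])
E
```

```text
top {'vertical_fov': 49.2313716294451, 'cx': 322.268128804725, 'cy': 200.283402678769, 'position': array([0.38835401, 0.04571656, 1.22028071]), 'orientation': array([[-0.00745098, -0.98432687,  0.1761962 ],
       [-0.99987368,  0.00485985, -0.01513293],
       [ 0.01403946, -0.1762867 , -0.98423874]])}
bar_top 0.64 [198. 164.] [0.699 0.367 0.059] [0.697 0.365 0.066]
bar_top 0.62 [326. 231.] [0.516 0.018 0.038] [0.513 0.019 0.066]
bar_top 0.56 [351. 278.] [ 0.389 -0.046  0.066] [ 0.389 -0.046  0.066]
bar_top 0.45 [298. 189.] [0.627 0.092 0.065] [0.626 0.092 0.066]
bar_top 0.4 [212. 205.] [0.583 0.321 0.068] [0.583 0.322 0.066]
square_top 0.68 [368. 233.] [ 0.506 -0.091  0.069] [ 0.506 -0.091  0.066]
big_top 0.52 [434. 218.] [ 0.546 -0.271  0.064] [ 0.545 -0.27   0.066]
small_top 0.6 [247. 252.] [0.459 0.228 0.064] [0.459 0.228 0.066]
scene {'vertical_fov': 45.52192574430495, 'cx': 316.7485470471546, 'cy': 196.11152841440094, 'position': array([ 0.97690329, -0.40776143,  0.83047595]), 'orientation': array([[ 0.73432158,  0.52198454, -0.43394003],
       [ 0.67879989, -0.56318097,  0.4
[... 274 characters left out ...]
196.] [0.672 0.228 0.022] [0.689 0.193 0.066]
bar_top 0.53 [341. 157.] [0.487 0.207 0.034] [0.506 0.182 0.066]
bar_top 0.43 [466. 160.] [0.71  0.384 0.047] [0.716 0.365 0.066]
square_top 0.81 [246. 228.] [ 0.498 -0.095  0.066] [ 0.498 -0.095  0.066]
big_top 0.8 [187. 297.] [ 0.534 -0.266  0.066] [ 0.534 -0.266  0.066]
big_top 0.64 [331. 342.] [ 0.761 -0.135  0.007] [ 0.776 -0.155  0.066]
small_top 0.59 [341. 134.] [0.414 0.293 0.004] [0.457 0.24  0.066]
small_top 0.41 [332. 338.] [ 0.757 -0.128  0.008] [ 0.773 -0.148  0.066]
0.5 [0.17889773 0.62486451 0.20545661] [[-0.961  0.275  0.   ]
 [ 0.275  0.961 -0.   ]
 [-0.    -0.    -1.   ]] [ 0.44831683  0.29676195 -1.61863076] 0.08568328261654135
```

View pics/top0.png

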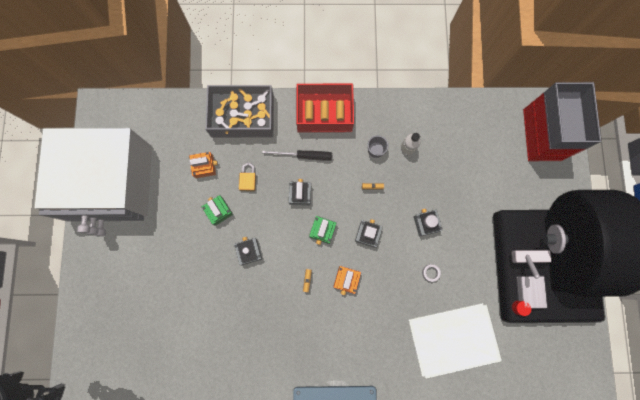

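View pics/scene0.png

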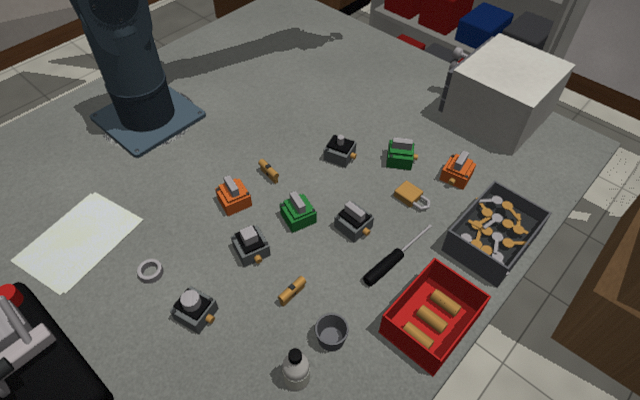

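The top view shows the grey bar lock at (299,190), square at (369,233), large round at (430,222) and small round at (248,251). The orange and green ones are look-alikes. Next I refine the head centres from depth.

```bash
python3 - <<'E'
from h import *
G={"bar":(.627,.091),"square":(.502,-.093),"big":(.54,-.268)}
for cam in("top","scene"):
    im,d=snapshot(cam); c=calibration(cam); f=200/np.tan(np.radians(c["vertical_fov"])/2)
    v,u=np.mgrid[:400,:640]
    P=np.stack([(u-c["cx"])/f*d,(v-c["cy"])/f*d,d],-1)@np.array(c["orientation"]).T+c["position"]
    for n,g in G.items():
        m=(np.hypot(P[...,0]-g[0],P[...,1]-g[1])<.045)&(P[...,2]>.058)&(d>0)
        q=P[m]; r=cv2.minAreaRect(q[:,:2].astype(np.float32)*1000)
        print(cam,n,m.sum(),np.round(q.mean(0),4),np.median(q[:,2]).round(4),q.std(0).round(4),np.round(r[0],1),np.round(r[1],1),round(r[2]))
E
```

```text
top bar 99 [0.6236 0.0904 0.0644] 0.0644 [0.0135 0.0046 0.0023] [623.8  90.2] [15.7 45.6] 84
top square 116 [ 0.5084 -0.0985  0.0657] 0.0656 [0.0082 0.0083 0.0025] [509.  -99.1] [28.  28.3] 71
top big 128 [ 0.5376 -0.2638  0.0643] 0.0642 [0.0086 0.0087 0.0022] [ 538.2 -264.1] [33.2 31.8] 76
scene bar 182 [0.625  0.0881 0.0644] 0.0651 [0.0137 0.0051 0.0025] [623.5  89.2] [18.  47.2] 90
scene square 204 [ 0.5116 -0.1011  0.0663] 0.0669 [0.0086 0.0083 0.0026] [509.3 -99.9] [28.1 29.6] 73
scene big 292 [ 0.54   -0.2656  0.0652] 0.0655 [0.009  0.0085 0.002 ] [ 538.7 -265.2] [33.1 33. ] 12
```

Emit:
step_arm(deltas=[[[-16,-11,0],0,255],[[-32,-22,0],0,255],[[-32,-22,0],0,255],[[-32,-22,0],0,255],[[-32,-22,0],0,255]])

```text
clock: 1.1
position: [0.291, 0.4889, 0.2057]
orientation: [[-0.961, 0.275, 0.0], [0.275, 0.961, 0.0], [-0.0, 0.0, -1.0]]
ft_force: [-0.1, 0.7, 0.1]
width: 0.012
finger_force: 0.0
```

Emit:
step_arm(deltas=[[[-32,-22,0],0,255],[[-32,-22,0],0,255],[[-32,-22,0],0,255],[[-32,-22,0],0,255],[[-32,-22,0],0,255]])

```text
clock: 1.6
position: [0.4146, 0.3391, 0.2058]
orientation: [[-0.961, 0.275, 0.0], [0.275, 0.961, 0.0], [-0.0, 0.0, -1.0]]
ft_force: [0.3, -0.1, 0.0]
width: -0.0001
finger_force: 0.0
```

Emit:
step_arm(deltas=[[[-32,-22,0],0,255],[[-32,-22,0],0,255],[[-32,-22,0],0,255],[[-32,-22,0],0,255],[[-32,-22,0],0,255]])

```text
clock: 2.1
position: [0.5381, 0.1893, 0.2058]
orientation: [[-0.961, 0.275, 0.0], [0.275, 0.961, 0.0], [-0.0, 0.0, -1.0]]
ft_force: [0.3, -0.1, 0.2]
width: -0.0
finger_force: 0.0
```

Emit:
step_arm(deltas=[[[-32,-22,0],0,255],[[-32,-22,0],0,255],[[-24,-16,0],0,255],[[-8,-5,0],0,255],[[0,0,0],0,255]])

```text
clock: 2.6
position: [0.6121, 0.1004, 0.2054]
orientation: [[-0.961, 0.277, 0.0], [0.277, 0.961, -0.0], [-0.0, -0.0, -1.0]]
ft_force: [0.4, 0.5, 0.0]
width: -0.0007
finger_force: 0.0
```

Emit:
step_arm(deltas=[[[-10,-4,20],0,255],[[-4,-3,30],0,255],[[0,0,30],0,255],[[0,0,30],0,255],[[0,0,13],0,255]])

```text
clock: 3.1
position: [0.6201, 0.0934, 0.0798]
orientation: [[-0.962, 0.273, -0.005], [0.273, 0.962, 0.001], [0.005, -0.001, -1.0]]
ft_force: [-0.5, 0.5, 0.2]
width: 0.0001
finger_force: 0.0
```

Emit:
step_arm(deltas=[[[0,0,0],0,255],[[0,0,0],0,255]])

```text
clock: 3.3
position: [0.6236, 0.0921, 0.0836]
orientation: [[-0.962, 0.274, 0.001], [0.274, 0.962, 0.001], [-0.001, 0.001, -1.0]]
ft_force: [0.1, -0.0, 0.5]
width: 0.0002
finger_force: 0.0
```

```bash
python3 - <<'E'
from h import *
s=state();print(np.round(s["position"],4),s["ft_force"])
im,d=snapshot("scene"); cv2.imwrite("pics/s1.png",cv2.resize(im[110:290,230:500],None,fx=2.9,fy=2.9))
E
```

```text
[0.6236 0.0921 0.0836] [ 0.11036066 -0.01492192  0.51482181]
```

View pics/s1.png

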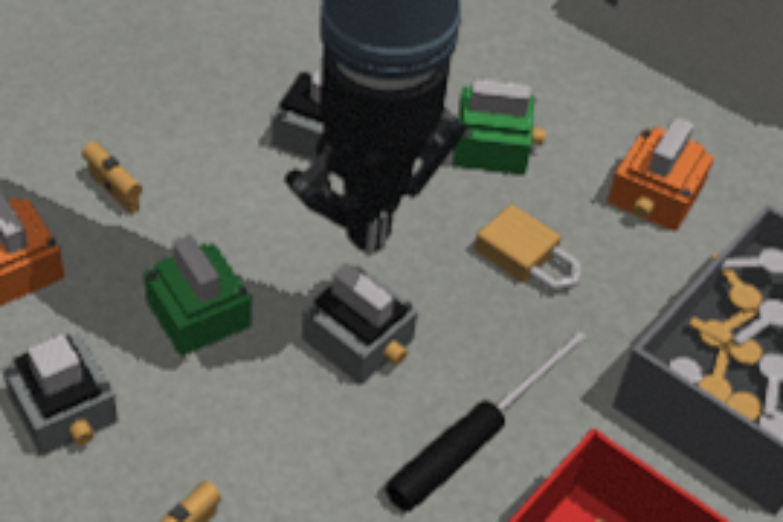

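The closed fingertips show at about (358,195), above and a little behind the bar head at (356,210). I'll check this against projection and depth before pressing.

```bash
python3 - <<'E'
from h import *
s=state();print(np.round(s["position"],4))
for cam in("scene","top"):
    im,d=snapshot(cam); c=calibration(cam); f=200/np.tan(np.radians(c["vertical_fov"])/2)
    for p in (s["position"],(.624,.09,.0645)):
        q=np.array(c["orientation"]).T@(np.array(p)-c["position"]); print(cam,q[:2]/q[2]*f+[c["cx"],c["cy"]])
    v,u=np.mgrid[:400,:640]
    P=np.stack([(u-c["cx"])/f*d,(v-c["cy"])/f*d,d],-1)@np.array(c["orientation"]).T+c["position"]
    m=(np.hypot(P[...,0]-.62,P[...,1]-.09)<.06)&(d>0)
    for a in np.arange(.05,.13,.005):
        k=m&(P[...,2]>a)&(P[...,2]<a+.005)
        if k.any(): print(round(a,3),k.sum(),P[k].min(0).round(3)[:2],P[k].max(0).round(3)[:2])
E
```

```text
[0.6242 0.0919 0.0842]
scene [355.89001365 202.34615597]
scene [354.61478595 208.87973855]
0.05 35 [0.601 0.081] [0.647 0.094]
0.055 28 [0.601 0.08 ] [0.647 0.095]
0.06 77 [0.601 0.081] [0.647 0.099]
0.065 92 [0.601 0.081] [0.644 0.097]
0.11 3 [0.627 0.083] [0.634 0.09 ]
0.115 16 [0.612 0.079] [0.636 0.098]
0.12 27 [0.612 0.075] [0.635 0.101]
0.125 25 [0.616 0.076] [0.636 0.102]
top [298.22591106 188.36369718]
top [299.20497319 189.91549559]
```

Depth puts the visible fingertip somewhat higher than the TCP suggests, but it is laterally centred, so I'll descend gently on force.

Emit:
step_arm(deltas=[[[0,2,3],0,255],[[0,0,3],0,255],[[0,0,3],0,255],[[0,0,3],0,255],[[0,0,0],0,255]])

```text
clock: 3.95
position: [0.6232, 0.0928, 0.0698]
orientation: [[-0.961, 0.275, -0.001], [0.275, 0.961, -0.0], [0.001, -0.001, -1.0]]
ft_force: [0.3, 0.9, 0.3]
width: 0.0002
finger_force: 0.0
```

Emit:
step_arm(deltas=[[[0,0,2],0,255],[[0,0,2],0,255],[[0,0,2],0,255],[[0,0,0],0,255]])

```text
clock: 4.35
position: [0.6234, 0.0929, 0.0641]
orientation: [[-0.961, 0.275, -0.001], [0.275, 0.961, -0.0], [0.0, -0.0, -1.0]]
ft_force: [-0.4, 0.6, -0.3]
width: 0.0002
finger_force: 0.0
```

Emit:
step_arm(deltas=[[[-1,-3,2],0,255],[[0,0,2],0,255],[[0,0,0],0,255]])

```text
clock: 4.65
position: [0.6236, 0.0895, 0.0602]
orientation: [[-0.961, 0.276, -0.0], [0.276, 0.961, -0.0], [0.0, -0.0, -1.0]]
ft_force: [-1.0, -0.4, 0.9]
width: -0.0004
finger_force: 0.0
```

Emit:
step_arm(deltas=[[[0,0,2],0,255],[[0,0,2],0,255],[[0,0,0],0,255]])

```text
clock: 4.95
position: [0.6235, 0.0899, 0.0561]
orientation: [[-0.961, 0.275, -0.001], [0.275, 0.961, -0.0], [0.001, -0.0, -1.0]]
ft_force: [0.3, 0.2, 0.0]
width: 0.0001
finger_force: 0.0
```

```bash
python3 - <<'E'
from h import *
im,d=snapshot("scene"); cv2.imwrite("pics/s2.png",cv2.resize(im[150:250,290:430],None,fx=5,fy=5,interpolation=2))
E
```

```text
(no output)
```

View pics/s2.png

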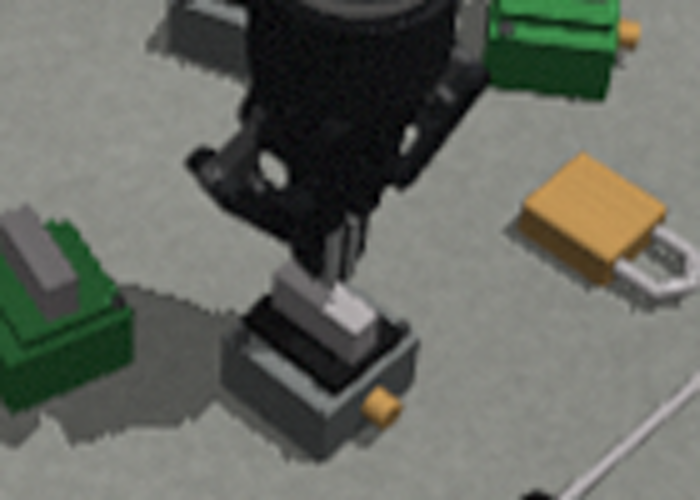

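The tip at about (357,205) is still just above the bar head (355,211), centred and not beside it. I'll keep going down in small steps.

Emit:
step_arm(deltas=[[[0,0,2],0,255],[[0,0,0],0,255]])

```text
clock: 5.2
position: [0.6237, 0.0898, 0.0543]
orientation: [[-0.961, 0.275, -0.0], [0.275, 0.961, -0.0], [0.0, -0.0, -1.0]]
ft_force: [-0.3, -0.6, 0.8]
width: 0.0
finger_force: 0.0
```

Emit:
step_arm(deltas=[[[0,0,2],0,255],[[0,0,0],0,255]])

```text
clock: 5.4
position: [0.6236, 0.0898, 0.0522]
orientation: [[-0.961, 0.275, -0.0], [0.275, 0.961, -0.0], [0.0, -0.0, -1.0]]
ft_force: [0.0, 0.4, 0.3]
width: -0.0001
finger_force: 0.0
```

Emit:
step_arm(deltas=[[[0,0,2],0,255],[[0,0,0],0,255]])

```text
clock: 5.6
position: [0.6236, 0.0898, 0.0502]
orientation: [[-0.961, 0.275, -0.0], [0.275, 0.961, -0.0], [0.0, -0.0, -1.0]]
ft_force: [0.8, -0.5, 1.0]
width: -0.0005
finger_force: 0.0
```

Emit:
step_arm(deltas=[[[0,0,2],0,255],[[0,0,0],0,255]])

```text
clock: 5.8
position: [0.6236, 0.0898, 0.0482]
orientation: [[-0.961, 0.275, -0.0], [0.275, 0.961, -0.0], [0.0, -0.0, -1.0]]
ft_force: [-0.3, -0.6, 0.4]
width: -0.0002
finger_force: 0.0
```

Emit:
step_arm(deltas=[[[0,0,2],0,255],[[0,0,0],0,255]])

```text
clock: 6.0
position: [0.6236, 0.0898, 0.0462]
orientation: [[-0.961, 0.275, -0.0], [0.275, 0.961, -0.0], [0.0, -0.0, -1.0]]
ft_force: [0.5, 0.1, -0.5]
width: -0.0
finger_force: 0.0
```

```bash
python3 - <<'E'
from h import *
s=state();print(s["ft_force"],s["effort"])
im,d=snapshot("scene"); cv2.imwrite("pics/s3.png",cv2.resize(im[170:240,310:400],None,fx=8,fy=8,interpolation=2))
c=calibration("scene"); f=200/np.tan(np.radians(c["vertical_fov"])/2)
v,u=np.mgrid[:400,:640]
P=np.stack([(u-c["cx"])/f*d,(v-c["cy"])/f*d,d],-1)@np.array(c["orientation"]).T+c["position"]
m=(np.hypot(P[...,0]-.62,P[...,1]-.09)<.04)&(d>0)
for a in np.arange(.045,.11,.005):
    k=m&(P[...,2]>a)&(P[...,2]<a+.005)
    if k.any(): print(round(a,3),k.sum(),P[k].min(0).round(3)[:2],P[k].max(0).round(3)[:2],np.median(im[k],0))
E
```

```text
[ 0.50379639  0.10191685 -0.48071981] [ 2.90285528e-02 -6.05143690e+01  4.41384941e+00 -2.00405359e+01
  7.42580742e-03 -5.05570101e-02  3.56964520e-03]
0.045 132 [0.597 0.068] [0.652 0.11 ] [26. 24. 25.]
0.05 30 [0.603 0.081] [0.648 0.092] [66.  65.5 67. ]
0.055 32 [0.603 0.08 ] [0.648 0.095] [66.5 66.  67. ]
0.06 56 [0.601 0.081] [0.646 0.098] [80.  79.5 82.5]
0.065 51 [0.603 0.081] [0.647 0.096] [143. 141. 146.]
0.07 1 [0.63 0.08] [0.63 0.08] [79. 78. 79.]
0.075 9 [0.627 0.076] [0.636 0.099] [79. 78. 80.]
0.08 22 [0.615 0.075] [0.635 0.102] [61.  63.5 62.5]
0.085 22 [0.613 0.073] [0.636 0.098] [48.5 48.  47. ]
0.09 27 [0.617 0.073] [0.636 0.1  ] [42. 41. 41.]
0.095 17 [0.622 0.072] [0.635 0.099] [24. 24. 23.]
0.1 13 [0.621 0.074] [0.635 0.093] [38. 38. 37.]
0.105 20 [0.625 0.074] [0.635 0.096] [54. 53. 53.]
```

View pics/s3.png

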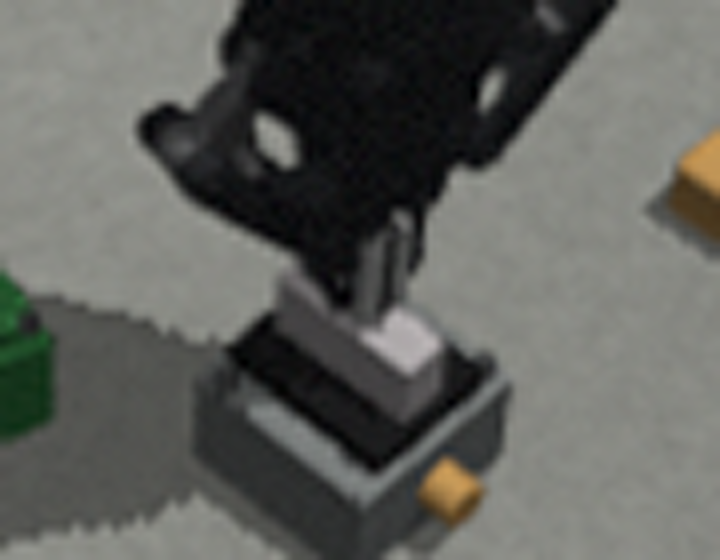

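The tip is at about z=0.072, some 26 mm above the reported TCP, and centred on the bar. Contact should come after about 6 mm more.

Emit:
step_arm(deltas=[[[0,0,2],0,255],[[0,0,0],0,255]])

```text
clock: 6.25
position: [0.6236, 0.0898, 0.0443]
orientation: [[-0.961, 0.275, -0.0], [0.275, 0.961, -0.0], [0.0, -0.0, -1.0]]
ft_force: [0.3, 0.5, 0.0]
width: 0.0001
finger_force: 0.0
```

Emit:
step_arm(deltas=[[[0,0,2],0,255],[[0,0,0],0,255]])

```text
clock: 6.45
position: [0.6236, 0.0898, 0.0422]
orientation: [[-0.961, 0.275, -0.0], [0.275, 0.961, -0.0], [0.0, -0.0, -1.0]]
ft_force: [0.9, 0.6, 0.0]
width: -0.0001
finger_force: 0.0
```

Emit:
step_arm(deltas=[[[0,0,2],0,255],[[0,0,0],0,255]])

```text
clock: 6.65
position: [0.6236, 0.0898, 0.0402]
orientation: [[-0.961, 0.275, -0.0], [0.275, 0.961, -0.0], [0.0, -0.0, -1.0]]
ft_force: [-0.4, 0.3, 0.3]
width: 0.0001
finger_force: 0.0
```

Emit:
step_arm(deltas=[[[0,0,1],0,255],[[0,0,0],0,255]])

```text
clock: 6.85
position: [0.6238, 0.0898, 0.0396]
orientation: [[-0.961, 0.275, 0.0], [0.275, 0.961, 0.0], [-0.0, 0.0, -1.0]]
ft_force: [-0.9, 0.2, 2.3]
width: -0.0002
finger_force: 0.6
```

Contact. Pressing on.

Emit:
step_arm(deltas=[[[0,0,2],0,255],[[0,0,0],0,255]])

```text
clock: 7.05
position: [0.6239, 0.0898, 0.0375]
orientation: [[-0.961, 0.275, 0.0], [0.275, 0.961, 0.0], [-0.0, 0.0, -1.0]]
ft_force: [-1.7, 0.3, 2.0]
width: -0.0
finger_force: 1.0
```

Emit:
step_arm(deltas=[[[0,0,2],0,255],[[0,0,2],0,255],[[0,0,0],0,255]])

```text
clock: 7.35
position: [0.6238, 0.0898, 0.0332]
orientation: [[-0.961, 0.275, 0.0], [0.275, 0.961, -0.0], [-0.0, -0.0, -1.0]]
ft_force: [0.9, 0.1, 0.6]
width: 0.0001
finger_force: 0.4
```

Emit:
step_arm(deltas=[[[0,0,2],0,255],[[0,0,2],0,255],[[0,0,0],0,255]])

```text
clock: 7.65
position: [0.6238, 0.0898, 0.0291]
orientation: [[-0.961, 0.275, 0.0], [0.275, 0.961, -0.0], [-0.0, -0.0, -1.0]]
ft_force: [0.1, 0.6, -0.5]
width: -0.0
finger_force: 0.2
```

Emit:
step_arm(deltas=[[[0,0,1],0,255],[[0,0,1],0,255]])

```text
clock: 7.85
position: [0.6239, 0.0898, 0.0275]
orientation: [[-0.961, 0.275, 0.0], [0.275, 0.961, 0.0], [-0.0, 0.0, -1.0]]
ft_force: [-0.4, -0.3, 3.9]
width: 0.0003
finger_force: 1.9
```

Emit:
step_arm(deltas=[[[0,0,-10],0,255],[[0,0,-30],0,255],[[0,0,-40],0,255],[[0,0,0],0,255]])

```text
clock: 8.25
position: [0.628, 0.0902, 0.1134]
orientation: [[-0.961, 0.276, 0.01], [0.276, 0.961, 0.002], [-0.009, 0.004, -1.0]]
ft_force: [0.2, 0.3, 0.2]
width: -0.0001
finger_force: 0.0
```

```bash
cat > chk.py <<'E'
from h import *
print(state()["clock"],np.round(state()["position"],4),state()["ft_force"])
G={"bar":(.624,.090),"square":(.509,-.099),"big":(.5385,-.2645),"small":(.458,.231)}
for cam in("scene","top"):
    im,d=snapshot(cam); c=calibration(cam); f=200/np.tan(np.radians(c["vertical_fov"])/2)
    v,u=np.mgrid[:400,:640]
    P=np.stack([(u-c["cx"])/f*d,(v-c["cy"])/f*d,d],-1)@np.array(c["orientation"]).T+c["position"]
    for n,g in G.items():
        r=np.hypot(P[...,0]-g[0],P[...,1]-g[1])
        m=(r<.028)&(P[...,2]>.049)&(P[...,2]<.075)&(d>0)
        if m.sum()<5: print(cam,n,"hidden");continue
        q=P[m]; R=cv2.minAreaRect(q[:,:2].astype(np.float32)*1000)
        print(cam,n,m.sum(),np.round(R[0],1),"z75",np.percentile(q[:,2],[50,75,90]).round(4))
E
python3 chk.py
```

```text
8.25 [0.628  0.0902 0.1134] [0.20400902 0.27223965 0.16722589]
scene bar 155 [623.3  89.5] z75 [0.0528 0.0538 0.0547]
scene square 248 [ 513.1 -100.8] z75 [0.0663 0.0678 0.0686]
scene big 344 [ 538.7 -265. ] z75 [0.0652 0.0664 0.0673]
scene small 43 [462.3 227.7] z75 [0.0628 0.0649 0.0656]
top bar hidden
top square 126 [504.5 -97.4] z75 [0.0657 0.0674 0.0686]
top big 139 [ 537.8 -263.4] z75 [0.0641 0.066  0.0671]
top small 33 [462.  225.8] z75 [0.0633 0.0658 0.0669]
```

The bar head's top dropped from about 65 to 53 mm, so it is in. On to the square.

Emit:
step_arm(deltas=[[[5,-18,0],0,255],[[10,-37,0],0,255],[[11,-40,0],0,255],[[11,-40,0],0,255],[[11,-40,0],0,255]])

```text
clock: 8.85
position: [0.5274, -0.0663, 0.1064]
orientation: [[-0.962, 0.275, -0.002], [0.275, 0.962, -0.0], [0.002, -0.001, -1.0]]
ft_force: [0.2, -1.0, 0.9]
width: 0.0
finger_force: 0.0
```

Emit:
step_arm(deltas=[[[8,-28,0],0,255],[[2,-10,0],0,255],[[0,0,0],0,255],[[0,0,0],0,255],[[0,0,0],0,255]])

```text
clock: 9.35
position: [0.5104, -0.097, 0.1073]
orientation: [[-0.962, 0.272, 0.0], [0.272, 0.962, 0.001], [-0.0, 0.001, -1.0]]
ft_force: [0.2, -0.3, 0.1]
width: -0.0001
finger_force: 0.0
```

Emit:
step_arm(deltas=[[[1,-2,10],0,255],[[0,0,20],0,255],[[0,0,20],0,255],[[0,0,8],0,255],[[0,0,0],0,255]])

```text
clock: 9.85
position: [0.507, -0.1, 0.0482]
orientation: [[-0.962, 0.274, -0.003], [0.274, 0.962, 0.0], [0.003, -0.0, -1.0]]
ft_force: [0.2, -0.6, 0.3]
width: 0.0
finger_force: 0.0
```

Emit:
step_arm(deltas=[[[0,0,0],0,255],[[0,0,0],0,255]])

```text
clock: 10.05
position: [0.5087, -0.1007, 0.0503]
orientation: [[-0.961, 0.275, 0.002], [0.275, 0.961, -0.0], [-0.001, 0.0, -1.0]]
ft_force: [-0.0, 1.0, -0.3]
width: -0.0003
finger_force: 0.0
```

Emit:
step_arm(deltas=[[[0,0,2],0,255],[[0,0,2],0,255],[[0,0,0],0,255]])

```text
clock: 10.35
position: [0.5078, -0.1006, 0.0454]
orientation: [[-0.961, 0.275, -0.0], [0.275, 0.961, 0.0], [0.0, 0.0, -1.0]]
ft_force: [0.8, 0.2, 0.9]
width: 0.0001
finger_force: 0.0
```

Laterally within 2 mm. Continuing down on force.

Emit:
step_arm(deltas=[[[0,1,2],0,255],[[0,0,1],0,255],[[0,0,1],0,255]])

```text
clock: 10.65
position: [0.5082, -0.0996, 0.0414]
orientation: [[-0.961, 0.275, -0.0], [0.275, 0.961, 0.0], [0.0, 0.0, -1.0]]
ft_force: [-0.4, -0.1, 0.5]
width: 0.0003
finger_force: 0.0
```

Emit:
step_arm(deltas=[[[0,0,1],0,255],[[0,0,1],0,255]])

```text
clock: 10.85
position: [0.5083, -0.0997, 0.0396]
orientation: [[-0.961, 0.275, 0.0], [0.275, 0.961, 0.0], [-0.0, 0.0, -1.0]]
ft_force: [-1.2, 0.6, 3.2]
width: -0.0003
finger_force: 1.9
```

Emit:
step_arm(deltas=[[[0,0,1],0,255],[[0,0,1],0,255]])

```text
clock: 11.05
position: [0.5083, -0.0997, 0.0375]
orientation: [[-0.961, 0.275, 0.0], [0.275, 0.961, 0.0], [-0.0, 0.0, -1.0]]
ft_force: [-0.5, 0.3, 4.0]
width: 0.0002
finger_force: 1.9
```

Emit:
step_arm(deltas=[[[0,0,2],0,255],[[0,0,2],0,255]])

```text
clock: 11.25
position: [0.5082, -0.0997, 0.0334]
orientation: [[-0.961, 0.275, 0.0], [0.275, 0.961, 0.0], [-0.0, 0.0, -1.0]]
ft_force: [-0.7, 0.8, 3.8]
width: -0.0003
finger_force: 1.9
```

Emit:
step_arm(deltas=[[[0,0,2],0,255],[[0,0,2],0,255],[[0,0,2],0,255],[[0,0,0],0,255]])

```text
clock: 11.65
position: [0.5082, -0.0997, 0.0273]
orientation: [[-0.961, 0.275, -0.0], [0.275, 0.961, 0.0], [0.0, -0.0, -1.0]]
ft_force: [-0.4, -0.1, 4.7]
width: 0.0003
finger_force: 2.2
```

Emit:
step_arm(deltas=[[[0,0,-10],0,255],[[0,0,-30],0,255],[[0,0,-40],0,255],[[0,0,0],0,255],[[0,0,0],0,255]])

```text
clock: 12.15
position: [0.509, -0.0998, 0.1087]
orientation: [[-0.961, 0.275, 0.003], [0.275, 0.961, -0.0], [-0.003, 0.001, -1.0]]
ft_force: [-0.1, 0.1, -1.2]
width: -0.0003
finger_force: 0.0
```

```bash
python3 chk.py
```

```text
12.15 [ 0.509  -0.0998  0.1087] [-0.13500217  0.14834121 -1.21174088]
scene bar 153 [624.1  89.2] z75 [0.0529 0.0539 0.0547]
scene square 174 [510.6 -97.3] z75 [0.053  0.0538 0.0547]
scene big 341 [ 538.4 -265.2] z75 [0.065  0.0662 0.0672]
scene small 63 [454.2 230.4] z75 [0.0626 0.065  0.0662]
top bar 92 [623.7  93.8] z75 [0.052  0.0536 0.055 ]
top square 28 [505.7 -88.9] z75 [0.0515 0.0529 0.0539]
top big 59 [ 532.3 -272. ] z75 [0.0639 0.0655 0.068 ]
top small 35 [458.3 231.6] z75 [0.0641 0.0656 0.0664]
```

The square is in. On to the large round head.

Emit:
step_arm(deltas=[[[-9,-18,0],0,255],[[-17,-34,0],0,255],[[-18,-36,0],0,255],[[-18,-36,0],0,255],[[-9,-20,0],0,255]])

```text
clock: 12.75
position: [0.5358, -0.2616, 0.1063]
orientation: [[-0.96, 0.278, -0.002], [0.278, 0.96, -0.001], [0.001, -0.002, -1.0]]
ft_force: [-0.1, 0.7, -0.5]
width: 0.0005
finger_force: 0.0
```

Emit:
step_arm(deltas=[[[-3,-6,0],0,255],[[0,0,0],0,255],[[0,0,0],0,255],[[0,0,0],0,255]])

```text
clock: 13.15
position: [0.5381, -0.262, 0.1072]
orientation: [[-0.962, 0.273, -0.001], [0.273, 0.962, 0.001], [0.001, 0.001, -1.0]]
ft_force: [0.6, 0.1, 0.4]
width: -0.0001
finger_force: 0.0
```

Emit:
step_arm(deltas=[[[-1,-2,10],0,255],[[0,0,20],0,255],[[0,0,20],0,255],[[0,0,10],0,255],[[0,0,0],0,255]])

```text
clock: 13.65
position: [0.5373, -0.2655, 0.0458]
orientation: [[-0.962, 0.275, -0.003], [0.275, 0.962, 0.001], [0.003, 0.0, -1.0]]
ft_force: [-0.6, 0.4, -0.1]
width: 0.0001
finger_force: 0.0
```

Emit:
step_arm(deltas=[[[0,0,0],0,255],[[0,0,2],0,255],[[0,0,2],0,255],[[0,0,0],0,255]])

```text
clock: 14.05
position: [0.5386, -0.2665, 0.0437]
orientation: [[-0.961, 0.275, 0.0], [0.275, 0.961, -0.0], [-0.0, 0.0, -1.0]]
ft_force: [-0.1, 0.3, 0.1]
width: -0.0001
finger_force: 0.0
```

Emit:
step_arm(deltas=[[[0,0,2],0,255],[[0,0,2],0,255]])

```text
clock: 14.25
position: [0.5386, -0.2665, 0.0396]
orientation: [[-0.961, 0.275, 0.0], [0.275, 0.961, -0.0], [-0.0, -0.0, -1.0]]
ft_force: [-0.2, -0.4, 3.4]
width: -0.0001
finger_force: 1.9
```

Emit:
step_arm(deltas=[[[0,0,1],0,255],[[0,0,1],0,255]])

```text
clock: 14.45
position: [0.5387, -0.2666, 0.0377]
orientation: [[-0.961, 0.275, 0.0], [0.275, 0.961, -0.0], [-0.0, -0.0, -1.0]]
ft_force: [-1.3, 1.4, 3.3]
width: 0.0005
finger_force: 1.9
```

Emit:
step_arm(deltas=[[[0,0,2],0,255],[[0,0,2],0,255],[[0,0,2],0,255],[[0,0,2],0,255],[[0,0,0],0,255]])

```text
clock: 14.95
position: [0.5385, -0.2664, 0.0291]
orientation: [[-0.961, 0.275, -0.0], [0.275, 0.961, -0.0], [0.0, -0.0, -1.0]]
ft_force: [0.3, 0.7, 1.3]
width: 0.0
finger_force: 0.3
```

Emit:
step_arm(deltas=[[[0,0,2],0,255],[[0,0,0],0,255]])

```text
clock: 15.15
position: [0.5385, -0.2665, 0.0274]
orientation: [[-0.961, 0.275, -0.0], [0.275, 0.961, -0.0], [0.0, -0.0, -1.0]]
ft_force: [-0.4, -0.3, 1.3]
width: 0.0001
finger_force: 0.6
```

Emit:
step_arm(deltas=[[[0,0,-10],0,255],[[0,0,-30],0,255],[[0,0,-40],0,255],[[0,0,-40],0,255],[[0,0,0],0,255]])

```text
clock: 15.65
position: [0.5419, -0.2684, 0.1536]
orientation: [[-0.961, 0.276, 0.009], [0.276, 0.961, -0.004], [-0.01, -0.001, -1.0]]
ft_force: [0.7, -1.1, 0.3]
width: -0.0001
finger_force: 0.0
```

```bash
python3 chk.py
```

```text
15.65 [ 0.5419 -0.2684  0.1536] [ 0.66807684 -1.08198432  0.29087659]
scene bar 155 [624.5  89.2] z75 [0.053  0.054  0.0546]
scene square 176 [505.7 -98.1] z75 [0.0532 0.0543 0.0553]
scene big 259 [ 539.2 -264.5] z75 [0.0533 0.0544 0.0552]
scene small 59 [463.8 229.5] z75 [0.0626 0.0646 0.0658]
top bar 97 [623.7  91.7] z75 [0.0521 0.0541 0.0557]
top square 104 [512.  -99.8] z75 [0.0521 0.0536 0.0547]
top big 115 [ 537.6 -265.9] z75 [0.0525 0.0539 0.0549]
top small 35 [452.  231.1] z75 [0.0637 0.0656 0.0668]
```

All three heads are in, the small one is still out, and the blocks have not moved. Letting the arm settle, then handing in.

Emit:
step_arm(deltas=[[[0,0,0],0,255],[[0,0,0],0,255],[[0,0,0],0,255]])

```text
clock: 16.05
position: [0.5377, -0.2661, 0.1464]
orientation: [[-0.961, 0.275, -0.002], [0.275, 0.961, 0.001], [0.002, 0.0, -1.0]]
ft_force: [-0.3, 0.2, 0.6]
width: 0.0002
finger_force: 0.0
```

```bash
python3 -c "
from plant import *
print(close_job())"
```

```text
the job is handed in; nothing more can be done
None
```

I pressed in the bar, square and large round heads in that order, about 12–13 mm each by depth measurement, left the small one out, and handed the job in with the arm clear (no verdict was returned).

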